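# Set a board against the red flip stop

### The arm

A 6-joint arm with a two-finger parallel gripper is mounted at the origin on the work surface. World frame = base frame: x ahead of the robot, y to its left, z up, the work surface at z = 0. Lengths are in mm, angles in rad, forces in N, time in s.
With the tool pointing down it reaches from about 400 to 925 mm from the base axis. Payload 12.5 kg.
Tool frame: the origin (TCP) lies on the centre line of the jaws, within the pads' length; the fingertips stand 17 mm ahead of it and the grasp point (between the pads) lies 2 mm behind it; z points along the fingers, y is the line along which they close (so a half turn about z gives the same grasp; the last joint's range is limited). The gripper opens to 95 mm and grips with 3 to 60 N. Pads are 20 mm wide; open, the fingers measure 119 mm over their backs; the gripper's body (75 mm by 180 mm) begins 59 mm behind the grasp point.
Start: joints at [0.997, 0.491, 1.559, -0, 1.092, -0.106], TCP at [281.814, 557.876, 231.661] pointing down, gripper open.
Joint ranges: [-3.1, 3.1], [-0.84, 2.19], [0.05, 2.79], [-1.13, 4.28], [0.06, 2.93], [-2.69, 2.69]. Speed limits (rad/s): [2.22, 2.22, 2.79, 3.14, 3.14, 3.14].

### API

Orientations are given as [roll, pitch, yaw] about the fixed x, y, z axes, in that order (R = Rz(yaw) Ry(pitch) Rx(roll)).
In Python, from cell import env gives the robot as it stands.
- The arm moves only by the tool drive_tool, never from a script. Its argument "deltas" is text: rows parted by semicolons, each of 4 numbers parted by spaces: the shift along the world's x, y, z normalised to -1 to 1, where 1 is 100 mm, then the turn about the world's z normalised to -1 to 1, where 1 is 180 degrees. A call has 1 to 10 rows; each row shifts and turns the commanded pose from where the row before left it; what a row does not reach is not made up. A row lasts 1/12 s, in which the tool goes at most 41.7 mm and 7.16 degrees, less where a joint would pass 70% of its speed; a pose out of reach is approached as far as the arm can. A call with a number of a shift or a turn outside -1 to 1 is refused whole. A call with a gripper value outside its range is refused whole. "gripper" is the closure, from 0 (fully open) to 1 (shut), set as the call begins (left out, the last holds). The fingers move at their own pace and stop on an object; the grip force is fixed at half the most. Time passes only in rows, so rows that do not move let the fingers close. It gives the time, the measured TCP pose, the force, the opening and the grip force at its end, in the units of the state.
- env.state(): the state, without advancing time (a new reading comes with each control period).
- env.read_camera(name): name is "scene" or "top" or "wrist"; returns (picture, depth): 480x640x3 uint8, red, green, blue; 480x640 float32, mm along the optical axis (not along the pixel's ray), 0 where there is no reading.
- env.camera_params(name): a dict with "mtx" (3x3 intrinsics, pixels), "camera_from_world" (4x4, takes a point from world to camera coordinates); the wrist camera has in their place "mount" (4x4, takes a point from camera to tool coordinates, whose origin is the TCP and whose axes are the flange's). Camera axes: x right, y down, z forward; pixel columns grow to the right and rows downward; lengths in mm; the calibration is good to about 2 mm. A picture is of the moment at which its call begins: read the wrist's pose just before it. camera_params takes no time and is no camera call.
- env.job_done(): hands the job in; it is judged then, once.
The state is a dict: "t": time; "joints": joint angles; "qvel": joint speeds; "tau": joint torques, N m; "eef_pos": TCP position; "tcp_rot": TCP orientation; "ft_force": force on the tool from outside, world axes, zero at the start; "moment": the same for the moment, N m; "opening": opening from 0.0 (shut) to 1.0 (fully open); "grip_force": force on a finger pad.
Only numpy, scipy, OpenCV 4.12 (cv2) and the standard library are available. Lean on these libraries where they do the work, as an engineer would, in place of code of your own. Each camera call takes 0.05 s, during which the arm holds its last target. There are 200 camera calls.

### The job

Get the board ready for a cut to the red stop's length: with a light touch of the fingertips tip the raised red flip stop over, away from you, so that it drops down in front of the fence, then gently push the board along the fence to the right until its end touches that stop, and draw back. The board must stay flat along the fence and be slid, never gripped or lifted; leave the blue and black stops standing up and the loose things around the jig where they are.

Things in the scene. Friction and masses are not known exactly. Their poses are not given: they have to be found in the camera images.
- jig: Cut-off jig fixed on the bench: dark plywood base 12 mm thick, 740 mm long, with a 30 mm thick aluminium fence, top 72 mm above the bench; a yellow rule on it to the right (-y) of the saw kerf. Origin: at bench height, on the fence's working face, at the kerf. x points from that face over the base, away from the robot (base: x -55 to +160 mm), y along the fence, to the robot's left.
- stop_red: Red flip stop on the fence (clamp block 64 x 30 mm, 12 mm high; knob 36 mm high, 32 mm to its -y side). Origin: on the fence's working face, at fence-top height (72 mm above the bench), at mid-width of the swing arm; axes as the jig's. Hinge along y at x +14, z +16 mm. Red arm 22 mm wide (y -11 to +11 mm): a plate 10 mm thick with a block foot at its end, 71 mm from hinge to end.
- stop_blue: Blue flip stop: same make, size and frame as the red one, but with a blue arm. It stands raised and stays so.
- stop_black: Black flip stop: same make, size and frame as the red one, but with a black arm. It stands raised and stays so.
- red_arm (a joint): Swing of the red arm (rad): 0 raised, leaning back 20 deg over the fence towards the robot, top 156 mm above the bench; grows as its top goes away from the robot (+x); 3.49 hanging down in front of the fence. The hinge turns freely: a push of under 1 N high on the foot moves it, and past about 0.5 it drops by its own weight in about 2 s and stays.
- blue_arm (a joint): Swing of the blue arm, as for the red one; 0 raised.
- black_arm (a joint): Swing of the black arm, as for the red one; 0 raised.
- red_foot (a point): Centre of the red arm's foot, a block 28 x 22 x 28 mm; it moves with the arm. Raised: the foot's rear face (robot's side) is centred at x -27 mm in the stop's frame, 134 mm above the bench. Hanging: the foot spans 17 to 45 mm above the bench, x 9 to 37 mm, and its +y side face, y +11 mm in the stop's frame, is what the board's end meets.
- board: Loose pine board, 300 mm long (its y), 60 mm wide (x), 27 mm thick, about 0.26 kg, lying flat on the jig's base along the fence, 1 mm from its working face, to the left (+y) of all the stops; it slides to the right (-y), under raised stops. 2 to 4 N slides it. Origin: centre of its underside, 12 mm above the bench.
- board_end (a point): Middle of the board's right-hand end face (-y end), which is to meet the red stop; half-way up its thickness.
- board_tail (a point): Middle of the board's left-hand end face (+y end), half-way up its thickness. Pushed here slightly (5 to 10 mm) to the far side of the middle, with the push drifting a little towards the fence, the board keeps to the fence.
- plug: Bystander: loose round wooden disc from a hole saw, 68 mm across, 18 mm thick, lying on the jig's base. Origin: centre of its underside.
- tape: Bystander: yellow tape measure, 70 x 44 x 60 mm, standing on the jig's base. Origin: centre of its underside.
- glue: Bystander: glue bottle, 60 mm across, 170 mm tall, on the bench to the right of the jig. Origin: centre of its underside.
- offcut: Bystander: loose pine offcut block, 60 x 75 x 27 mm, lying on the jig's base. Origin: centre of its underside.

How it is judged:
By the outcome, as a careful person would: the job done as asked, in the order asked, and still so for the second after the job is handed in, with the robot touching nothing.
It also fails if it takes over 54 s, if anything falls off the work surface, if the arm or the gripper's body presses on something with over 40 N, if the wrist force passes 120 N, or if a joint passes its speed limit or range.

## Working session

There is one attempt and no reset: what is moved stays moved. The work goes in short steps, Python scripts to look and compute and a tool call to move; the robot and the scene stay as the last step left them, time stands still between calls to the robot, and variables do not carry over. Pictures are saved under pics/ and viewed, at most 10 in all, crops included, and the job is handed in when it is done.

Besides the shell and the picture viewer there is one more tool, called after ">>>" by a JSON object that holds its "name" and its "arguments". drive_tool: Moves the arm, as the interface text tells. Its arguments: {"type":"object","properties":{"deltas":{"type":"string"},"gripper":{"type":"number"}},"required":["deltas"]}

```bash
mkdir -p pics
cat > h.py <<'E'
import numpy as np,cv2
from cell import env
def cloud(n):
    im,d=env.read_camera(n);p=env.camera_params(n);K=np.array(p["mtx"])
    v,u=np.mgrid[:480,:640]
    c=np.stack([(u-K[0,2])/K[0,0]*d,(v-K[1,2])/K[1,1]*d,d,np.ones_like(d)],-1)
    T=np.linalg.inv(np.array(p["camera_from_world"]))
    w=(c@T.T)[...,:3]; w[d<=0]=np.nan
    return im,d,w
E
python3 - <<'E'
from h import *
for n in("top","scene"):
    im,d,w=cloud(n); cv2.imwrite(f"pics/{n}0.png",im[...,::-1]); np.savez(f"{n}0.npz",im=im,w=w)
s=env.state();print(s)
E
```

```text
{'t': 0.1, 'joints': array([ 9.97419410e-01,  4.91444536e-01,  1.55940663e+00, -3.42191095e-06,
        1.09170338e+00, -1.05600630e-01]), 'qvel': array([-0.00099923, -0.00063601, -0.00101195,  0.00071239,  0.00070404,
        0.00056564]), 'tau': array([ 2.00148454e-03, -6.13619614e+01, -2.58610082e+01,  6.93137851e-02,
        4.70723142e-02,  1.19116714e-05]), 'eef_pos': array([281.68059889, 557.6909839 , 231.14794945]), 'tcp_rot': array([-3.14063580e+00, -9.83692459e-05,  2.67381790e+00]), 'ft_force': array([-0.33807128, -0.47234852,  0.88538076]), 'moment': array([-0.03652028, -0.02031652, -0.00219693]), 'grip_force': 0.0, 'opening': 1.0012855681924249}
```

View pics/top0.png

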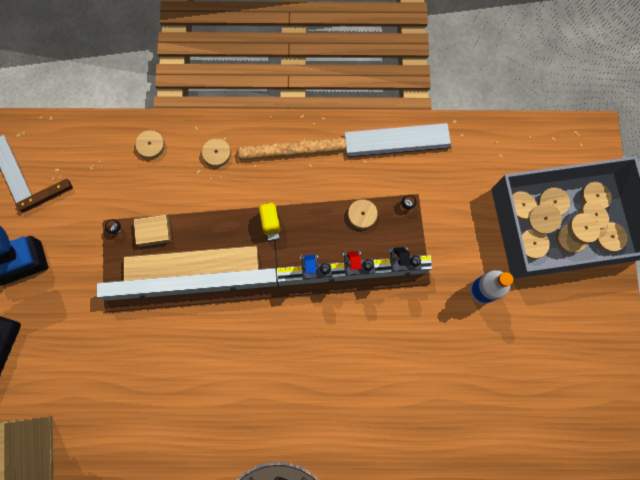

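View pics/scene0.png

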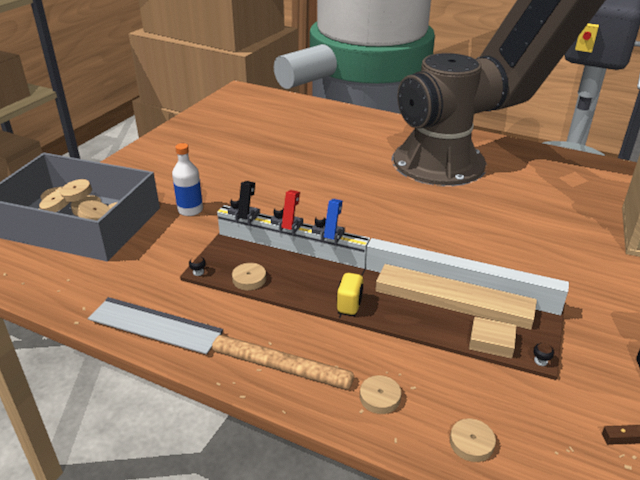

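The top view shows the red stop at about (353,262), blue at (310,265) and black at (402,257). The board spans columns 124–257 at row ~265, with the offcut at (152,230), the tape at (270,220), the plug at (362,214) and the glue bottle at (490,288). In the scene view all three arms are raised. Next I measure them.

Run:
```python
from h import *
for n in("top","scene"):
    z=np.load(f"{n}0.npz");im=z["im"];w=z["w"];hsv=cv2.cvtColor(im,cv2.COLOR_RGB2HSV)
    Z=w[...,2];H,S,V=[hsv[...,i].astype(int) for i in range(3)]
    print(n)
    box=(w[...,0]>350)&(w[...,0]<800)&(abs(w[...,1])<450)
    for nm,m in(("red",((H<5)|(H>175))&(S>180)&(V>80)),("blue",(H>105)&(H<125)&(S>150))):
        m=m&box&(Z>90); 
        p=w[m]; q=p[p[:,2]>140]
        print(nm,len(p),p.min(0),p.max(0),np.median(p,0),"top",len(q),q.mean(0) if len(q) else "",q.min(0),q.max(0))
    dk=box&(Z>125)&(V<70); p=w[dk]; print("dark>125",len(p),p.min(0),p.max(0),np.median(p,0))
    # fence top
    m=box&(abs(Z-72)<4)&(S<60)&(V>120);m=m.astype(np.uint8)
    p=w[m>0];(vx,vy,x0,y0)=cv2.fitLine(p[:,:2].astype(np.float32),cv2.DIST_HUBER,0,.01,.01).ravel();print("fence",len(p),vx,vy,x0,y0,"yrange",p[:,1].min(),p[:,1].max(), "slope dx/dy",vx/vy)
    # board/offcut tops
    m=(box&(abs(Z-39)<5)&(H>8)&(H<25)&(V>110)).astype(np.uint8)
    k,l,st,c=cv2.connectedComponentsWithStats(m)
    for i in range(1,k):
        if st[i,4]>120:
            p=w[l==i];r=cv2.minAreaRect(p[:,:2].astype(np.float32));print("wood",st[i],p[:,2].mean(),r,cv2.boxPoints(r).round(0).tolist())
```

```text
top
red 193 [ 519.48336181 -170.40883242   90.79750979] [ 567.92598345 -147.45522332  159.00773613] [ 538.16254785 -159.52628447  148.92346797] top 153 [ 534.27650452 -159.58250481  150.19819575] [ 519.48336181 -170.40883242  140.08659221] [ 550.2976408  -147.89218782  159.00773613]
blue 192 [511.21220149 -77.93112938  90.69328454] [560.76522941 -54.790097   158.47285395] [528.76356349 -67.59064582 149.21934925] top 152 [525.45482133 -67.50357641 150.57729715] [511.21220149 -77.93112938 140.04948527] [541.71097564 -57.37246121 158.47285395]
dark>125 189 [ 528.91851442 -271.22037582  126.30344302] [ 565.07443093 -148.18590154  159.07302536] [ 544.67217976 -258.72475292  149.37453987]
fence 2292 0.089383915 -0.99599725 507.74054 148.21225 yrange -332.26079772495746 393.5827444777758 slope dx/dy -0.08974314
wood [134 215  35  29 778] 38.12400368805695 ((629.470947265625, 294.0736083984375), (60.335533142089844, 76.52679443359375), 8.417664527893066) [[594.0, 328.0], [605.0, 252.0], [665.0, 261.0], [654.0, 336.0]]
wood [ 124  246  134   35 2914] 38.19339575996381 ((552.0823364257812, 200
[... 680 characters left out ...]
1735]
dark>125 210 [ 535.04781484 -270.63685303  125.08966797] [ 571.18190686 -245.59032035  155.16473397] [ 558.84191454 -255.37927797  142.7648613 ]
fence 2267 0.1106522 -0.9938592 510.75204 171.0481 yrange -328.68202725018534 396.29929119324163 slope dx/dy -0.111335896
wood [ 377  263  160   58 3433] 37.460533042578305 ((551.156982421875, 201.13099670410156), (70.94078063964844, 301.389892578125), 5.316460609436035) [[502.0, 348.0], [530.0, 48.0], [600.0, 54.0], [573.0, 354.0]]
wood [ 471  317   46   34 1039] 37.61244936571741 ((632.310791015625, 295.93646240234375), (65.84612274169922, 74.25588989257812), 8.405313491821289) [[594.0, 328.0], [605.0, 254.0], [670.0, 264.0], [659.0, 337.0]]
```

>>> {"name": "drive_tool", "arguments": {"deltas": ".1 -.36 0 .018;.1 -.36 0 .018;.1 -.36 0 .018;.1 -.36 0 .018;.1 -.36 0 .018;.1 -.36 0 .018;.1 -.36 0 .018;.1 -.36 0 .018;.1 -.36 0 .018;.1 -.36 0 .018", "gripper": 1}}

```text
t: 0.93
eef_pos: [381.8, 196.2, 231.6]
tcp_rot: [3.141, -0.0, -3.041]
ft_force: [0.7, 0.6, 0.4]
opening: 0.358
grip_force: 0.0
```

>>> {"name": "drive_tool", "arguments": {"deltas": ".1 -.36 0 0;.1 -.36 0 0;.1 -.36 0 0;.1 -.36 0 0;.1 -.36 0 0;.1 -.36 0 0;.1 -.36 0 0;.1 -.36 0 0;.1 -.36 0 0;0 0 0 0"}}

```text
t: 1.77
eef_pos: [473.3, -131.2, 231.3]
tcp_rot: [-3.14, 0.001, -3.047]
ft_force: [-0.7, 1.9, -0.7]
opening: 0.003
grip_force: 0.0
```

>>> {"name": "drive_tool", "arguments": {"deltas": ".05 -.16 0 0;.05 -.16 0 0;0 0 -.25 0;0 0 -.25 0;0 0 -.25 0;0 0 0 0;0 0 0 0"}}

```text
t: 2.35
eef_pos: [481.7, -158.1, 156.3]
tcp_rot: [3.14, -0.002, -3.044]
ft_force: [0.2, -0.9, 0.1]
opening: 0.003
grip_force: 0.0
```

Run:
```python
from h import *
im,d,w=cloud("scene"); a=cv2.resize(im[150:310,180:420],None,fx=3,fy=3)
im,d,w=cloud("top"); b=cv2.resize(im[220:320,270:450],None,fx=3,fy=3)
c=np.zeros((480+0,720,3),np.uint8);cv2.imwrite("pics/a1.png",a[...,::-1])
print(env.state()["eef_pos"])
```

```text
[ 482.43931908 -158.36254336  157.84191872]
```

View pics/a1.png

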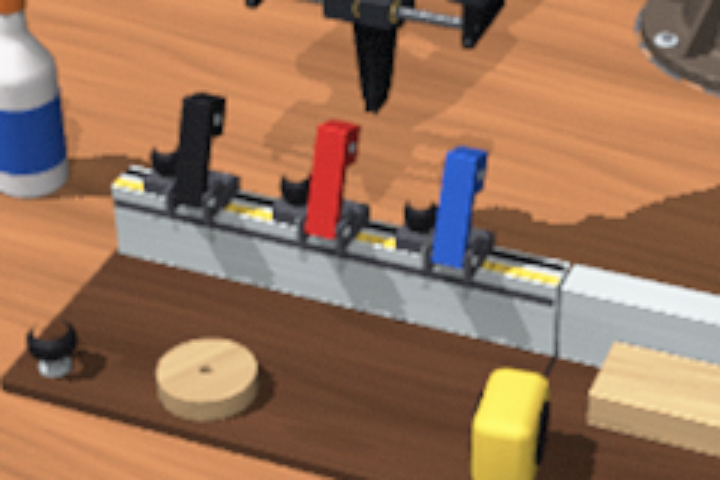

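The closed fingertips, at crop pixel (372,110), are right behind the raised red foot at (338,145), and clear of blue and black. I'll push slowly.

>>> {"name": "drive_tool", "arguments": {"deltas": ".08 -.03 -.02 0;.08 0 0 0;.06 .005 0 0;.05 .005 0 0;.05 .005 0 0;.05 .005 0 0;.05 .005 0 0"}}

```text
t: 3.03
eef_pos: [524.3, -158.5, 154.7]
tcp_rot: [3.141, -0.0, -3.044]
ft_force: [-0.8, 0.1, -0.0]
opening: 0.004
grip_force: 0.2
```

>>> {"name": "drive_tool", "arguments": {"deltas": ".05 .005 0 0;.05 .005 0 0;.05 .005 0 0;.05 .005 0 0"}}

```text
t: 3.37
eef_pos: [544.3, -156.6, 154.7]
tcp_rot: [3.142, 0.0, -3.044]
ft_force: [-0.6, 0.1, 0.4]
opening: 0.003
grip_force: 0.2
```

Run:
```python
from h import *
im,d,w=cloud("scene"); a=cv2.resize(im[150:310,180:420],None,fx=3,fy=3)
cv2.imwrite("pics/a2.png",a[...,::-1])
```

```text
(no output)
```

View pics/a2.png

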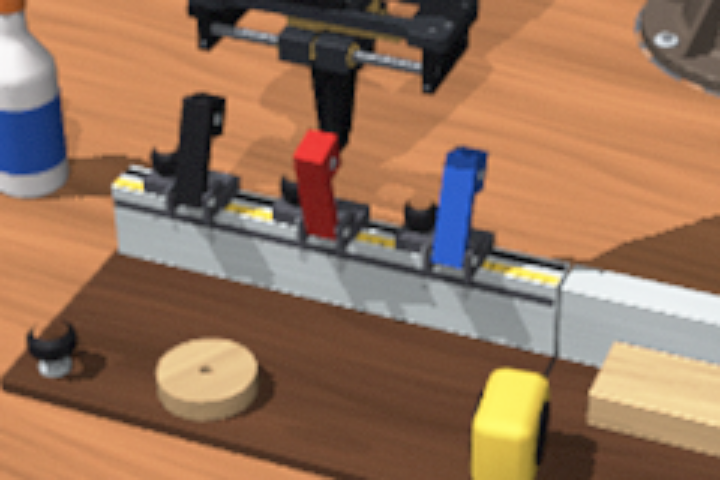

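The red foot, at crop pixel (317,150), now stands about upright with the fingertip behind it. I'll push a little further, then draw back and up.

>>> {"name": "drive_tool", "arguments": {"deltas": ".05 .005 0 0;.05 .005 0 0;.05 .005 0 0;.05 .005 0 0;0 0 0 0;0 0 0 0;-.1 0 .1 0;-.15 0 .2 0;-.15 0 .25 0;-.1 0 .2 0"}}

```text
t: 4.25
eef_pos: [511.9, -154.5, 231.4]
tcp_rot: [3.141, -0.0, -3.044]
ft_force: [0.3, -0.4, 1.2]
opening: 0.006
grip_force: 0.0
```

>>> {"name": "drive_tool", "arguments": {"deltas": "0 .2 0 0;0 .36 0 0;0 .36 0 0;0 .36 0 0;0 .36 0 0;0 .36 0 0;0 .36 0 0;0 .36 0 0;0 .36 0 0;0 .36 0 0"}}

```text
t: 5.08
eef_pos: [512.7, 190.7, 230.5]
tcp_rot: [3.142, 0.001, -3.044]
ft_force: [0.7, -0.1, -0.7]
opening: 0.006
grip_force: 0.0
```

>>> {"name": "drive_tool", "arguments": {"deltas": ".05 .36 0 0;.1 .36 0 0;.1 .36 0 0;.1 .36 0 0;0 .2 0 0;0 0 0 0;0 0 0 0;0 0 0 0;0 0 0 0;0 0 0 0"}}

```text
t: 5.92
eef_pos: [548.9, 352.2, 230.2]
tcp_rot: [3.141, 0.0, -3.045]
ft_force: [0.2, 0.1, 1.3]
opening: 0.009
grip_force: 0.0
```

Run:
```python
from h import *
print(env.state()["eef_pos"])
im,d,w=cloud("scene"); a=cv2.resize(im[130:390,180:600],None,fx=1.9,fy=1.9)
cv2.imwrite("pics/a3.png",a[...,::-1])
hsv=cv2.cvtColor(im,cv2.COLOR_RGB2HSV);H,S,V=[hsv[...,i].astype(int) for i in range(3)]
m=((H<5)|(H>175))&(S>180)&(V>60)&(w[...,2]>10)&(w[...,2]<60)&(w[...,0]>500)&(w[...,0]<650)&(abs(w[...,1])<400)
p=w[m];print(len(p),p.min(0),p.max(0),np.percentile(p,[5,50,95],axis=0))
```

```text
[548.89701827 352.15163206 230.17606474]
215 [ 554.0170529  -182.98174147   10.95546678] [ 593.46578332 -141.62007612   59.67727906] [[ 568.16188066 -163.72257227   19.21486039]
 [ 580.64180059 -152.00745289   42.86544935]
 [ 590.99904496 -142.82046755   57.54042302]]
```

View pics/a3.png

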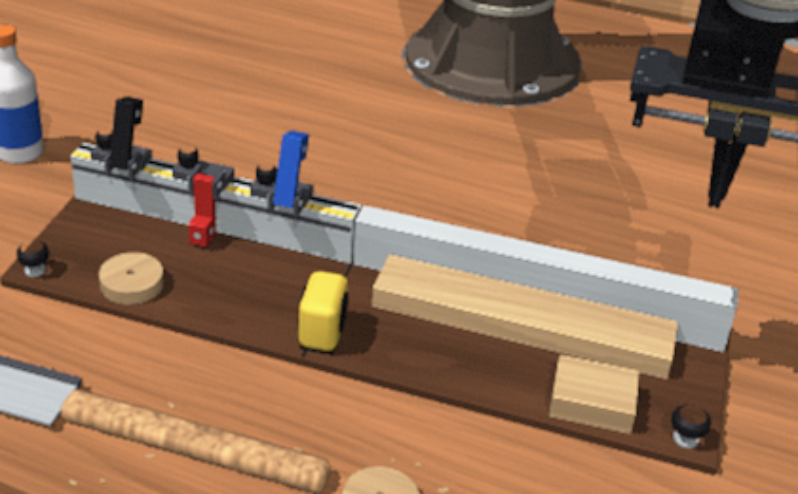

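Red now hangs in front of the fence, at crop pixel (203,232), with blue and black still standing. Its +y face lies at y ≈ -144. I'll descend beyond the board's tail.

>>> {"name": "drive_tool", "arguments": {"deltas": "-.04 .18 0 0;-.04 .18 0 0;0 0 -.3 0;0 0 -.3 0;0 0 -.3 0;0 0 -.3 0;0 0 -.3 0;0 0 -.3 0;0 0 -.1 0;0 0 0 0"}}

```text
t: 6.8
eef_pos: [540.0, 388.3, 37.4]
tcp_rot: [-3.14, -0.004, -3.045]
ft_force: [-0.4, -0.2, 0.1]
opening: 0.003
grip_force: 0.0
```

Run:
```python
from h import *
print(env.state()["eef_pos"],env.state()["ft_force"])
im,d,w=cloud("scene"); a=cv2.resize(im[170:390,360:600],None,fx=2.7,fy=2.7)
cv2.imwrite("pics/a4.png",a[...,::-1])
```

```text
[540.02221235 388.32877528  37.44111634] [-0.42082314 -0.23998908  0.07730891]
```

View pics/a4.png

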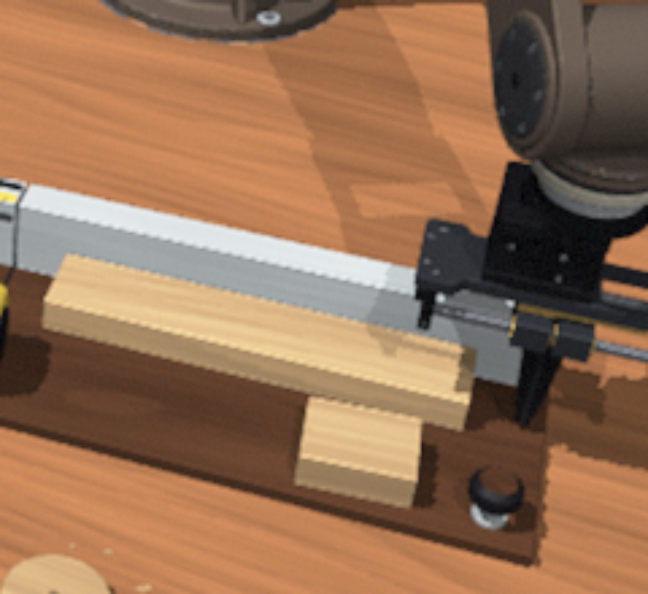

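The fingertip, at crop pixel (525,420), is down beyond the tail, just past the end-face middle at (470,395), and clear of the offcut. Now I push.

>>> {"name": "drive_tool", "arguments": {"deltas": ".008 -.1 0 0;.006 -.07 0 0;.005 -.06 0 0;.005 -.06 0 0;.005 -.06 0 0;.005 -.06 0 0;.005 -.06 0 0"}}

```text
t: 7.43
eef_pos: [545.0, 342.0, 40.2]
tcp_rot: [3.141, 0.001, -3.044]
ft_force: [-0.3, 2.1, 1.7]
opening: 0.005
grip_force: 1.3
```

>>> {"name": "drive_tool", "arguments": {"deltas": ".005 -.06 0 0;.005 -.06 0 0;.005 -.06 0 0;.005 -.06 0 0;.005 -.06 0 0;.005 -.06 0 0;.005 -.06 0 0;.005 -.06 0 0"}}

```text
t: 8.1
eef_pos: [548.8, 293.8, 39.7]
tcp_rot: [3.141, 0.0, -3.044]
ft_force: [0.4, 4.2, 2.2]
opening: 0.006
grip_force: 1.5
```

```bash
cat > b.py <<'E'
from h import *
import sys
print(env.state()["eef_pos"],env.state()["ft_force"])
im,d,w=cloud("top");sc=cloud("scene")[0]
np.savez("last.npz",im=im,sc=sc)
hsv=cv2.cvtColor(im,cv2.COLOR_RGB2HSV);H,S,V=[hsv[...,i].astype(int) for i in range(3)];Z=w[...,2]
m=((w[...,0]>480)&(w[...,0]<690)&(abs(w[...,1])<380)&(abs(Z-39)<5)&(H>8)&(H<25)&(V>110)).astype(np.uint8)
k,l,st,c=cv2.connectedComponentsWithStats(m)
for i in range(1,k):
    if st[i,4]>120:
        p=w[l==i];r=cv2.minAreaRect(p[:,:2].astype(np.float32));print("wood",r[1],r[2],cv2.boxPoints(r).round(0).tolist())
cv2.imwrite(f"pics/{sys.argv[1]}.png",cv2.resize(sc[150:390,180:600],None,fx=1.9,fy=1.9)[...,::-1])
E
python3 b.py a5
```

```text
[548.82504628 293.79448966  39.6528107 ] [0.42628031 4.18382477 2.20129413]
wood (59.80739212036133, 45.7937126159668) 9.270347595214844 [[599.0, 297.0], [606.0, 252.0], [665.0, 262.0], [658.0, 307.0]]
wood (58.628353118896484, 261.6845397949219) 4.795834064483643 [[518.0, 244.0], [539.0, -17.0], [598.0, -12.0], [576.0, 249.0]]
```

>>> {"name": "drive_tool", "arguments": {"deltas": ".005 -.06 0 0;.005 -.06 0 0;.005 -.06 0 0;.005 -.06 0 0;.005 -.06 0 0;.005 -.06 0 0;.005 -.06 0 0;.005 -.06 0 0;.005 -.06 0 0;.005 -.06 0 0"}}

```text
t: 9.03
eef_pos: [553.8, 233.8, 39.7]
tcp_rot: [3.141, 0.0, -3.044]
ft_force: [0.2, 2.4, -0.2]
opening: 0.006
grip_force: 0.7
```

>>> {"name": "drive_tool", "arguments": {"deltas": ".005 -.06 0 0;.005 -.06 0 0;.005 -.06 0 0;.005 -.06 0 0;.005 -.06 0 0;.005 -.06 0 0;.005 -.06 0 0;.005 -.05 0 0"}}

```text
t: 9.7
eef_pos: [557.9, 186.7, 39.7]
tcp_rot: [3.141, 0.0, -3.044]
ft_force: [2.0, 1.9, 0.4]
opening: 0.003
grip_force: 1.1
```

```bash
python3 b.py a6
```

```text
[557.85315985 186.73813635  39.73469643] [1.9785319  1.94172061 0.39734949]
wood (58.65886688232422, 263.2436218261719) 5.284507751464844 [[525.0, 139.0], [550.0, -124.0], [608.0, -118.0], [584.0, 144.0]]
```

View pics/a6.png

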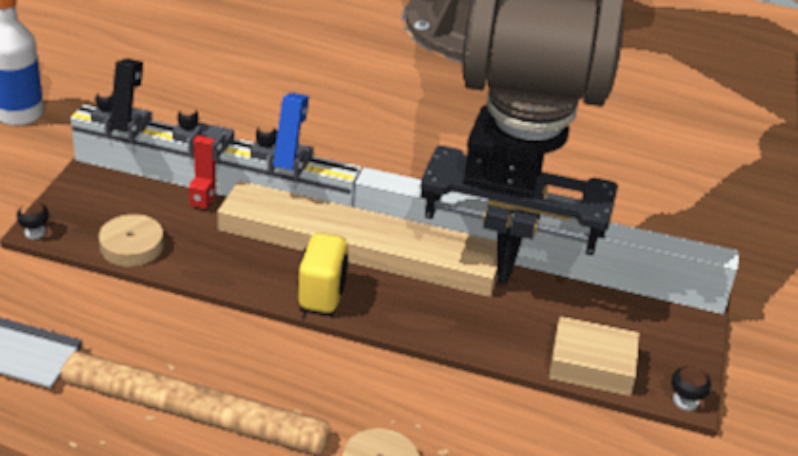

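The board lies along the fence, with its right end at crop pixel (222,205), about 20 mm short of the red foot at (203,195). The tape is clear. I'll creep in, watching the force.

>>> {"name": "drive_tool", "arguments": {"deltas": ".003 -.04 0 0;.003 -.03 0 0;.003 -.03 0 0;.002 -.02 0 0;.002 -.02 0 0"}}

```text
t: 10.22
eef_pos: [558.9, 173.2, 39.6]
tcp_rot: [3.142, -0.0, -3.044]
ft_force: [1.6, 1.5, 0.5]
opening: 0.003
grip_force: 0.6
```

>>> {"name": "drive_tool", "arguments": {"deltas": ".002 -.02 0 0;.002 -.02 0 0"}}

```text
t: 10.38
eef_pos: [559.4, 169.2, 39.6]
tcp_rot: [3.142, -0.0, -3.044]
ft_force: [-1.3, 1.2, -0.2]
opening: 0.005
grip_force: 0.5
```

>>> {"name": "drive_tool", "arguments": {"deltas": ".001 -.015 0 0;.001 -.015 0 0"}}

```text
t: 10.55
eef_pos: [559.6, 166.2, 39.6]
tcp_rot: [3.142, -0.0, -3.044]
ft_force: [-0.8, 0.9, -0.7]
opening: 0.004
grip_force: 0.5
```

```bash
python3 b.py a7
```

```text
[559.60261968 166.21791268  39.63948771] [-0.79705521  0.93025302 -0.65486998]
wood (58.70748519897461, 262.9214172363281) 5.348404407501221 [[527.0, 117.0], [552.0, -144.0], [610.0, -139.0], [586.0, 123.0]]
```

>>> {"name": "drive_tool", "arguments": {"deltas": ".001 -.01 0 0;.001 -.01 0 0"}}

```text
t: 10.82
eef_pos: [559.8, 164.4, 39.7]
tcp_rot: [3.141, 0.0, -3.044]
ft_force: [-0.9, 0.7, 0.1]
opening: 0.005
grip_force: 0.6
```

>>> {"name": "drive_tool", "arguments": {"deltas": ".001 -.01 0 0;.001 -.01 0 0"}}

```text
t: 10.98
eef_pos: [560.0, 162.9, 39.7]
tcp_rot: [3.141, 0.0, -3.044]
ft_force: [-1.2, 13.7, -0.3]
opening: 0.0
grip_force: 6.7
```

>>> {"name": "drive_tool", "arguments": {"deltas": ".001 -.01 0 0;0 0 0 0"}}

```text
t: 11.15
eef_pos: [560.2, 162.8, 39.8]
tcp_rot: [3.14, 0.001, -3.044]
ft_force: [-1.1, 13.7, -1.2]
opening: 0.005
grip_force: 6.9
```

```bash
python3 b.py a8; python3 -c "
import numpy as np,cv2
z=np.load('last.npz');a=cv2.resize(z['sc'][200:300,260:400],None,fx=4,fy=4,interpolation=2);b=cv2.resize(z['im'][235:285,310:450],None,fx=4,fy=4,interpolation=2)
cv2.imwrite('pics/b8.png',np.vstack([a,b])[...,::-1])"
```

```text
[560.15746797 162.79294969  39.75402197] [-1.05075735 13.66113194 -1.20999411]
wood (59.150875091552734, 264.5673828125) 5.194314956665039 [[527.0, 116.0], [551.0, -147.0], [610.0, -142.0], [586.0, 121.0]]
```

View pics/b8.png

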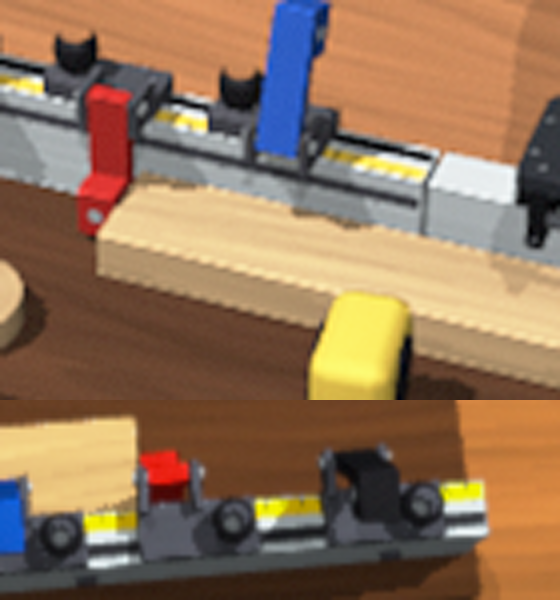

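The board's end meets the red foot, at crop pixel (105,225), and the force rose to about 14 N, so contact is made. Blue and black are still up. I'll draw back.

>>> {"name": "drive_tool", "arguments": {"deltas": "0 .01 0 0;0 .02 0 0;-.004 .05 0 0;-.02 .2 0 0;-.02 .2 0 0;0 0 .2 0;0 0 .3 0;0 0 .3 0;0 .3 .3 0;0 .3 .3 0"}}

```text
t: 12.08
eef_pos: [555.7, 268.1, 180.3]
tcp_rot: [-3.141, -0.0, -3.046]
ft_force: [1.1, 0.2, 0.4]
opening: 0.004
grip_force: 0.0
```

>>> {"name": "drive_tool", "arguments": {"deltas": "0 .3 .1 0;0 .3 0 0;0 .3 0 0;0 0 0 0;0 0 0 0;0 0 0 0;0 0 0 0;0 0 0 0"}}

```text
t: 12.75
eef_pos: [555.9, 357.3, 188.6]
tcp_rot: [-3.141, -0.0, -3.045]
ft_force: [0.4, 0.2, 0.7]
opening: 0.0
grip_force: 0.0
```

```bash
python3 b.py a9; python3 -c "
import numpy as np,cv2
z=np.load('last.npz');a=z['sc'][150:390,180:600];b=z['im'][180:320,80:500]
cv2.imwrite('pics/b9.png',cv2.resize(np.vstack([a,b]),None,fx=1.5,fy=1.5)[...,::-1])"
```

```text
[555.94696627 357.27602149 188.61107693] [0.38672014 0.20392406 0.74063667]
wood (60.89021301269531, 76.66055297851562) 9.562239646911621 [[593.0, 327.0], [606.0, 252.0], [666.0, 262.0], [653.0, 337.0]]
wood (59.30771255493164, 300.2302551269531) 5.040346622467041 [[524.0, 152.0], [550.0, -147.0], [609.0, -142.0], [583.0, 157.0]]
```

View pics/b9.png

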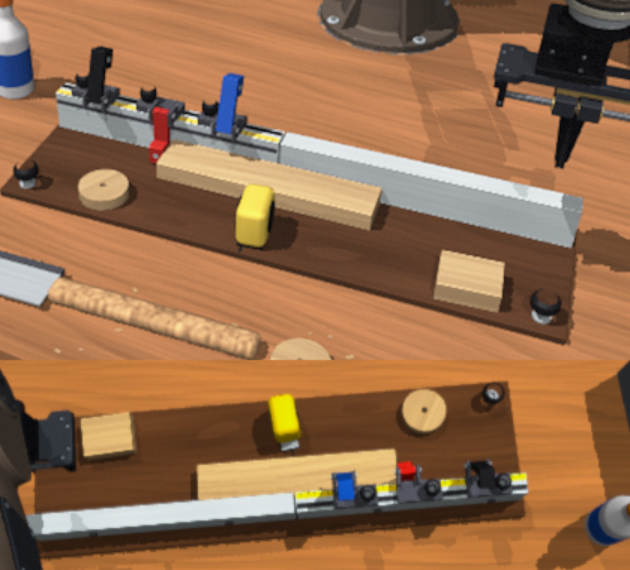

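The board lies flat along the fence with its end at the red stop (lower view, about (397,465)). Blue and black are up, the bystanders have not moved, and the arm is clear.

```bash
python3 -c "
from cell import env
print(env.job_done())"
```

```text
the job is handed in; nothing more can be done
None
```

The job is done and handed in at about 13 s: the red stop is tipped down in front of the fence, the board was slid along the fence until its end touched it (about 14 N on contact), and the arm is drawn back, with the blue and black stops still up and the loose things where they were.

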